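# Pull the retaining clip off the tall stirrer spindle

## Robot

A 6-joint arm with a two-finger parallel gripper is mounted at the origin on the work surface. World frame = base frame: x ahead of the robot, y to its left, z up, the work surface at z = 0. Lengths are in m, angles in rad, forces in N, time in s.
With the tool pointing down it reaches from about 0.3 to 1 m from the base axis. Payload 5.1 kg.
Tool frame: the origin (TCP) lies on the centre line of the jaws, within the pads' length; the fingertips stand 8 mm ahead of it and the grasp point (between the pads) lies 11 mm behind it; z points along the fingers, y is the line along which they close (so a half turn about z gives the same grasp; the last joint's range is limited). The gripper opens to 95 mm and grips with 3 to 60 N. Pads are 20 mm wide; open, the fingers measure 119 mm over their backs; the gripper's body (75 mm by 180 mm) begins 59 mm behind the grasp point.
Start: joints at [-1.249, 0.124, 1.65, -0, 1.367, -0.083], TCP at [0.256, -0.597, 0.203] pointing down, gripper open.
Joint ranges: [-2.61, 2.61], [-1.02, 2.33], [0.03, 2.71], [-1.35, 4.49], [0.32, 2.68], [-2.91, 2.91]. Speed limits (rad/s): [2.57, 2.57, 3.14, 3.14, 3.14, 3.14].

## Interface

Orientations are given as a unit quaternion [w, x, y, z].
In Python, from cell import sensors, vision, workorder, nets gives the robot as it stands.
- The arm moves only by the shell command python3 -m handwheel 'ROWS' [OPENING]. ROWS is JSON, a list of rows, each a list of 2 entries, a list of its own where there are three numbers: the shift along the tool's x, y, z as a fraction of full scale, then the turn, a rotation vector about the tool's x, y, z as a fraction of full scale. In form: [[[x, y, z], [wx, wy, wz]], ...]. A call has 1 to 12 rows; each row shifts and turns the commanded pose from where the row before left it, along the tool's axes as they then stand; what a row does not reach is not made up. Full scale, the value 1, is 300 mm for a shift and 0.1 rad for a turn. A row lasts 1/12 s, in which the tool goes at most 41.7 mm and 7.16 degrees, less where a joint would pass 70% of its speed; a pose out of reach is approached as far as the arm can. A call with a number of a shift or a turn outside -1 to 1 is refused whole. A call with a gripper value outside its range is refused whole. OPENING is the finger opening in mm, from 0 to 95.1, set as the call begins (- or left out, the last holds). The fingers move at their own pace and stop on an object; the grip force is fixed at half the most. Time passes only in rows, so rows that do not move let the fingers close. It gives the time, the measured TCP pose, the force, the opening and the grip force at its end, in the units of the state.
- sensors.sense(): the state, without advancing time (a new reading comes with each control period).
- vision.read_camera(name): name is "scene" or "top" or "wrist"; returns a dict with "img" (480x640x3 uint8, red, green, blue), "range_z" (480x640 float32, m along the optical axis (not along the pixel's ray), 0 where there is no reading), "intrinsics" (3x3 intrinsics, pixels), "k1" (the pictures are not rectified: a ray, as slopes to the right and down, at radius r is drawn at 1 + k1 r^2 times it, then the intrinsics apply), "origin" and "rotation" of the camera in the world; the wrist camera has in their place "mount" (4x4, takes a point from camera to tool coordinates, whose origin is the TCP and whose axes are the flange's). Camera axes: x right, y up, looking along -z (the intrinsics and any distortion apply to the point x, -y, -z); pixel columns grow to the right and rows downward; lengths in m; the calibration is good to about 2 mm. A picture is of the moment at which its call begins: read the wrist's pose just before it.
- workorder.finish_job(): hands the job in; it is judged then, once.
Trained networks look in the newest picture that a camera, given by its name, has taken for a name from the list of things; names that differ only in an ending like _2 or _b are one class to them, and where a whole thing is asked for, a point or a joint stands for the part that bears it (a point fixed in the world has none). Each returns a list of dicts, best first, with "score" (0 to 1); they miss things now and then, are a little off and sometimes report something else, mostly with a low value. They report only what shows in the picture. A call takes as long as a camera call.
- nets.search_frame(camera, name): "extent" ([left, top, right, bottom] in pixels, round what is visible of it).
- nets.silhouettes(camera, name): "pixels" (480x640 bool, what is visible of it) and "extent" ([left, top, right, bottom] in pixels, round what is visible of it).
- nets.place_of(camera, name): "location" ([column, row] in pixels: a listed point, or the origin of a listed thing).
The state is a dict: "time": time; "joints": joint angles; "dq": joint speeds; "joint_efforts": joint torques, N m; "eef_pos": TCP position; "ee_rot": TCP orientation; "contact_force": force on the tool from outside, world axes, zero at the start; "moment": the same for the moment, N m; "opening": finger opening in m; "finger_force": force on a finger pad.
Only numpy, scipy, OpenCV 4.12 (cv2) and the standard library are available. Lean on these libraries where they do the work, as an engineer would, in place of code of your own. Each camera call takes 0.05 s, during which the arm holds its last target. There are 200 camera calls.

## Task

Free the disc on the tall stirrer spindle: take the hooked pick by its handle, put its hook down into the pull loop of that spindle's retaining clip, and pull the sprung clip straight out of its groove so that it drops into the drip pan. Do not touch the clip with the gripper and leave the clip on the short spindle in place. Then lay the pick down.

Things in the scene. Friction and masses are not known exactly. Their poses are not given: they have to be found in the camera images.
- pick: Hooked pick, loose; another with a straight shank is not it. Flat-sided black handle 95 long x 18 wide x 28 mm high, 90 g, balanced near its middle, standing on the bench. Origin: centre of the handle's underside; x towards the hook, z up. A 5 mm steel shank runs forward at z = 34 mm, then at x = 110 mm, y = 0 bends straight down as the hook prong, 5 mm thick, tip at z = 6 mm.
- clip: Steel clip to remove, 5 mm thick, 63 long, flat on the tall spindle's disc, sprung jaws round its neck. Origin: centre of the pull loop, underside; x points to the spindle (axis at x = 36 mm), z up. Loop opening clear down past the disc: x -12 to 12, y -12 to 12 mm. Pulled along -x with 5 to 8 N its jaws let go after about 8 mm; by 20 mm it tips off the disc, slips off the prong and drops.
- spindle_tall: Tall spindle in a black drip pan, fixed. Origin: on the axis at bench height; clip loop towards -x, z up. Disc 48 mm across, top at z = 105 mm; neck 14 mm across and 8 mm high; head 20 mm across up to z = 125 mm. Pan x -135 to 45, y -52 to 52 mm, rim 14 mm high. The short spindle is alike, disc top at 60 mm.
- clip_short: The same kind of clip on the short spindle, underside 60 mm above the bench, to be left in place. Origin and axes as for the other clip.

How it is judged:
On the way:
1. the pick's hook is down inside the pull loop of the clip, which is still in its groove (x of clip in the frame of pick between 0.097 and 0.123 m and y of clip in the frame of pick between -0.013 and 0.013 m and z of clip in the frame of pick between 0.005 and 0.034 m and z of clip in the frame of spindle_tall above 0.095 m and horizontal distance between clip and spindle_tall below 0.046 m), for 0.1 s.
At the end, for the whole second after the job is handed in: The clip is off the tall spindle and lies at rest in its drip pan (the centre of its loop within the pan's outline and less than 50 mm above the bench); the pick lies at rest, released, with its origin less than 30 mm above the bench; the clip on the short spindle is within 15 mm of where it was (z of clip in the frame of spindle_tall below 0.05 m and x of clip in the frame of spindle_tall between -0.135 and 0.045 m and y of clip in the frame of spindle_tall between -0.055 and 0.055 m and linear speed of each of clip, pick below 0.03 m/s and height (world z) of pick below 0.03 m and contact force between the fingers and pick below 0.1 N and distance of clip_short from where it was at the start of the episode below 0.015 m); the robot touches nothing.
It fails at once if the gripper or arm touches the clip that is to be pulled with the pick (more than 0.5 N) (contact force between any of the fingers, the arm and clip above 0.5 N).
It fails at once if the clip on the short spindle is moved by more than 15 mm (distance of clip_short from where it was at the start of the episode above 0.015 m).
It also fails if it takes over 51 s, if anything falls off the work surface, if the arm or the gripper's body presses on something with over 40 N, if the wrist force passes 120 N, or if a joint passes its speed limit or range.

## Working session

There is one attempt and no reset: what is moved stays moved. The work goes in short steps, Python scripts to look and compute and a shell command to move; the robot and the scene stay as the last step left them, time stands still between calls to the robot, and variables do not carry over. Pictures are saved under pics/ and viewed, at most 11 in all, crops included, and the job is handed in when it is done.

```bash
ls; mkdir -p pics; cat > h.py <<'E'
import numpy as np, cv2
from cell import sensors, vision, nets
from scipy.spatial.transform import Rotation as R
def cam(name):
    s=sensors.sense(); c=vision.read_camera(name)
    if 'mount' in c:
        q=s['ee_rot']; Rt=R.from_quat([q[1],q[2],q[3],q[0]]).as_matrix(); M=np.array(c['mount'])
        c['rotation']=Rt@M[:3,:3]; c['origin']=np.array(s['eef_pos'])+Rt@M[:3,3]
    return c
def pts(c,uv,z=None):
    """world points of pixels; from range, or on plane z"""
    uv=np.atleast_2d(np.float64(uv)); K=np.array(c['intrinsics'])
    d=(uv-[K[0,2],K[1,2]])/[K[0,0],K[1,1]]; u=d.copy()
    for _ in range(20): u=d/(1+c['k1']*(u**2).sum(1,keepdims=True))
    ray=np.c_[u[:,0],-u[:,1],-np.ones(len(u))]@np.array(c['rotation']).T
    o=np.array(c['origin'])
    if z is None:
        i=uv.round().astype(int); t=c['range_z'][i[:,1],i[:,0]][:,None]
    else: t=((z-o[2])/ray[:,2])[:,None]
    return o+ray*t
E
cat > a.py <<'E'
from h import *
s=sensors.sense(); print(s['eef_pos'],s['ee_rot'],s['opening'],s['time'])
for n in ('scene','top'):
    c=cam(n); cv2.imwrite(f'pics/{n}0.png',c['img'][:,:,::-1]); print(n,np.round(c['origin'],3))
    for t in ('pick','clip','spindle_tall','clip_short'):
        for r in nets.place_of(n,t)[:3]: print(t,'place',np.round(r['location'],1),round(r['score'],2),pts(c,r['location']).round(3))
        for r in nets.search_frame(n,t)[:3]: print(t,'box',np.round(r['extent']),round(r['score'],2))
E
python3 a.py
```

```text
pics
[ 0.25573173 -0.59686031  0.20129249] [-1.03249090e-03  9.79585933e-01  2.01023168e-01 -1.39522740e-04] 0.09506313650468387 0.0
scene [1.091 0.271 0.755]Traceback (most recent call last):
  File "a.py", line 6, in <module>
    for r in nets.place_of(n,t)[:3]: print(t,'place',np.round(r['location'],1),round(r['score'],2),pts(c,r['location']).round(3))
                                                                                                   ~~~^^^^^^^^^^^^^^^^^
  File "h.py", line 15, in pts
    ray=np.c_[u[:,0],-u[:,1],-np.ones(len(u))]@np.array(c['rotation']).T
        ~~~~~~~~~~~~~~~~~~~~~~~~~~~~~~~~~~~~~~^~~~~~~~~~~~~~~~~~~~~~~~~~
ValueError: matmul: Input operand 1 has a mismatch in its core dimension 0, with gufunc signature (n?,k),(k,m?)->(n?,m?) (size 4 is different from 3)
```

```bash
python3 - <<'E'
t=open('h.py').read()
t=t.replace("    return c\ndef","    else:\n        q=c['rotation']; c['rotation']=R.from_quat([q[1],q[2],q[3],q[0]]).as_matrix()\n    return c\ndef")
open('h.py','w').write(t)
E
python3 a.py
```

```text
[ 0.25576897 -0.59691164  0.20140745] [-9.29129396e-04  9.79588844e-01  2.01009505e-01 -1.13773820e-04] 0.09489398069866797 0.1
scene [1.091 0.271 0.755]
pick place [184.8 192.6] 0.73 [[ 0.481 -0.362  0.017]]
pick place [228.3 245.2] 0.31 [[ 0.567 -0.187  0.003]]
pick box [154. 175. 200. 222.] 0.81
clip place [335.3 342.1] 0.62 [[0.689 0.121 0.016]]
clip place [352.8 295.3] 0.54 [[0.572 0.106 0.004]]
clip box [328. 282. 367. 312.] 0.65
clip box [155. 175. 199. 222.] 0.63
spindle_tall place [335.3 338.6] 0.73 [[0.685 0.119 0.022]]
spindle_tall box [298. 277. 402. 373.] 0.89
clip_short place [228.4 238.9] 0.46 [[ 0.552 -0.196  0.004]]
top [0.399 0.006 0.94 ]
pick place [516.8 327.1] 0.68 [[ 0.466 -0.357  0.026]]
pick box [513. 278. 528. 353.] 0.83
clip place [265.2 187.5] 0.63 [[0.68  0.145 0.002]]
clip box [253. 170. 281. 205.] 0.57
spindle_tall place [279.5 195. ] 0.72 [[0.399 0.006 0.94 ]]
spindle_tall box [226. 163. 312. 266.] 0.72
clip_short place [418.7 238.1] 0.48 [[ 0.616 -0.167  0.002]]
clip_short box [408. 214. 429. 245.] 0.55
```

View pics/top0.png

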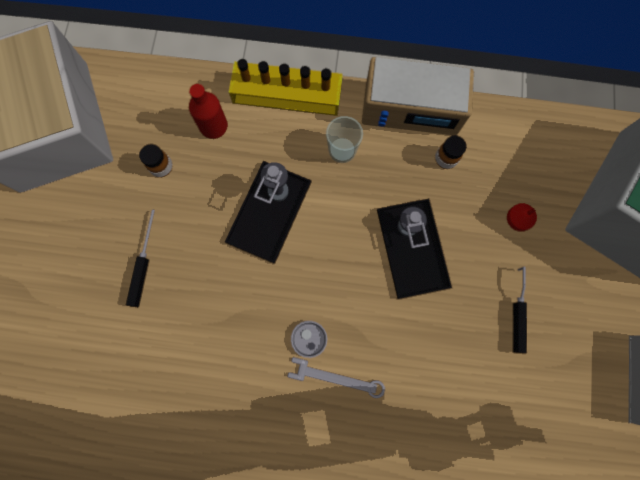

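View pics/scene0.png

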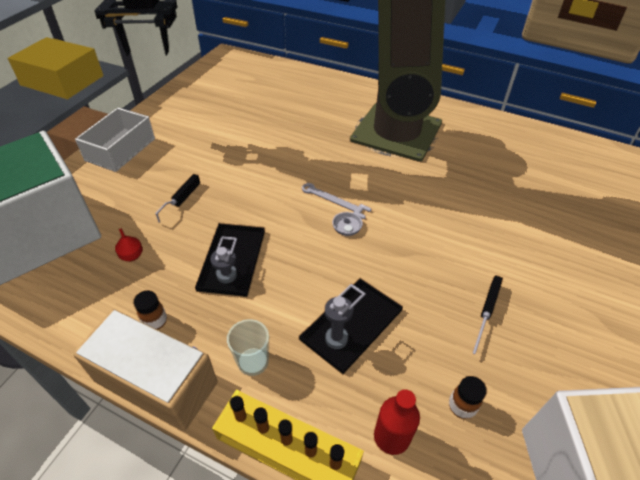

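```bash
cat > b.py <<'E'
from h import *
c=cam('top'); g=c['img'].max(2)
def rect(x0,y0,x1,y1,z,th=60):
    m=np.zeros_like(g); m[y0:y1,x0:x1]=(g[y0:y1,x0:x1]<th)*255
    cs=max(cv2.findContours(m,0,2)[0],key=cv2.contourArea)
    b=cv2.boxPoints(cv2.minAreaRect(cs)); w=pts(c,b,z)[:,:2]; e=w[1]-w[0],w[2]-w[1]
    e=max(e,key=np.linalg.norm); e=e*np.sign(e[0])
    print(w.mean(0).round(4),'sizes',np.linalg.norm(w[1]-w[0]).round(4),np.linalg.norm(w[2]-w[1]).round(4),'yaw',np.degrees(np.arctan2(e[1],e[0])).round(1)); return w.mean(0),e/np.linalg.norm(e)
p,e=rect(505,292,535,360,.028)
print('hook est',p+.11*e)
p,e=rect(215,155,320,270,.014)
print('tall axis',p+.045*e,'loop',p+.009*e)
# clip pixels: head, loop
u=np.array([[268,188]]);print('loop seen @.11',pts(c,u,.11).round(4),'head seen @.125',pts(c,[[273,172]],.125).round(4))
cv2.imwrite('pics/crop.png',np.hstack([cv2.resize(c['img'][150:275,215:325,::-1],None,fx=3.6,fy=3.6,interpolation=2),cv2.resize(c['img'][250:375,465:575,::-1],None,fx=3.6,fy=3.6,interpolation=2)]))
E
python3 b.py
```

```text
[ 0.4684 -0.3616] sizes 0.0245 0.0929 yaw 2.5
hook est [ 0.57831914 -0.35687962]
[0.6313 0.1312] sizes 0.1832 0.1089 yaw -14.6
tall axis [0.67489839 0.11986365] loop [0.64005819 0.12892788]
loop seen @.11 [[0.6474 0.1239 0.11  ]] head seen @.125 [[0.6729 0.1174 0.125 ]]
```

View pics/crop.png

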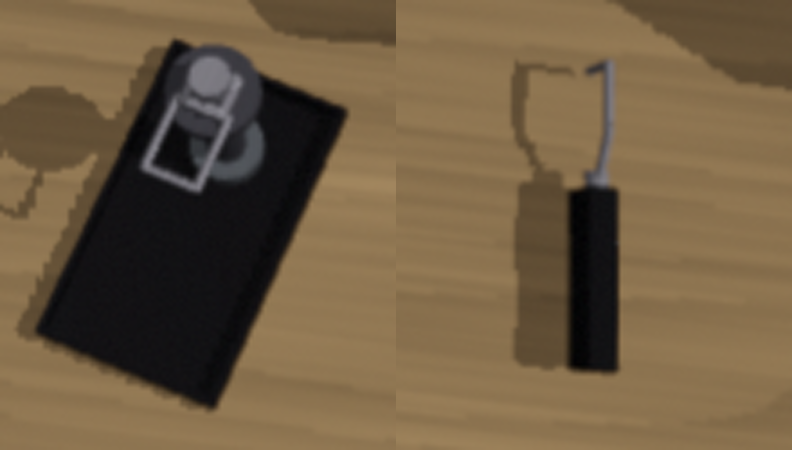

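The top view shows the tall spindle with its loop at about (268,190) in the left pan. The hooked pick's handle is at (519,327) and its prong top at about (524,267). I'm moving above the pick now.

```bash
python3 -m handwheel '[[[0.12,-0.055,0],[0,0,0]],[[0.12,-0.055,0],[0,0,0]],[[0.12,-0.055,0],[0,0,0]],[[0.12,-0.055,0],[0,0,0]],[[0.12,-0.055,0],[0,0,0]],[[0.12,-0.055,0],[0,0,0]],[[0.12,-0.055,0],[0,0,0]],[[0.12,-0.055,0],[0,0,0]],[[0,0,0],[0,0,0.9]],[[0,0,0],[0,0,0.9]],[[0,0,0],[0,0,0.9]],[[0,0,0],[0,0,0.9]]]' 60
cat > c.py <<'E'
import sys
from h import *
s=sensors.sense(); q=s['ee_rot']; Rt=R.from_quat([q[1],q[2],q[3],q[0]]).as_matrix()
print('tcp',np.round(s['eef_pos'],4),'yaw',np.degrees(np.arctan2(Rt[1,0],Rt[0,0])).round(2),'Rt',Rt.round(3).tolist())
c=cam('wrist'); cv2.imwrite('pics/%s.png'%sys.argv[1],c['img'][:,:,::-1]); print('cam',c['origin'].round(3))
for t in sys.argv[2:]:
    for r in nets.place_of('wrist',t)[:2]: print(t,'place',np.round(r['location'],1),round(r['score'],2),pts(c,r['location']).round(3))
    for r in nets.silhouettes('wrist',t)[:2]:
        print(t,'sil',np.round(r['extent']),round(r['score'],2))
np.savez('last.npz',**{k:np.array(v) for k,v in c.items()})
E
python3 c.py w1 pick
```

```text
time: 2.05
eef_pos: [0.4691, -0.3622, 0.2026]
ee_rot: [0.0, 1.0, 0.021, 0.0]
contact_force: [0.5, -0.9, -1.3]
opening: 0.0601
finger_force: 0.0
tcp [ 0.4691 -0.3622  0.2026] yaw 2.37 Rt [[0.999, 0.041, 0.0], [0.041, -0.999, -0.0], [0.0, 0.0, -1.0]]
cam [ 0.555 -0.359  0.385]
pick place [326.7 207.4] 0.95 [[ 0.475 -0.367  0.029]]
pick sil [317.  82. 340. 260.] 0.88
```

View pics/w1.png

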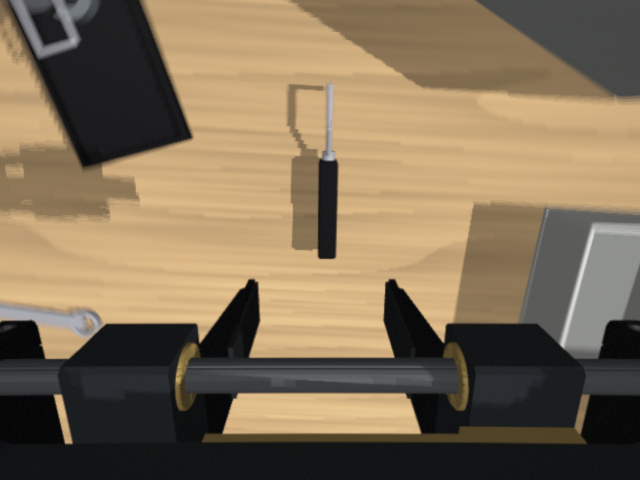

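```bash
python3 - <<'E'
from h import *
c=dict(np.load('last.npz'))
v,u=np.mgrid[75:270,300:350]; uv=np.c_[u.ravel(),v.ravel()]
w=pts(c,uv); g=c['img'][uv[:,1],uv[:,0]].max(1)
h=w[(w[:,2]>.023)&(w[:,2]<.034)&(g<70)]
r=cv2.minAreaRect(np.float32(h[:,:2]*1000)); b=cv2.boxPoints(r)
print('handle top',len(h),np.median(h[:,2]),r, b.round(1).tolist())
d=np.linalg.svd(h[:,:2]-h[:,:2].mean(0))[2][0] if len(h)<4000 else None; print('yaw',np.degrees(np.arctan(d[1]/d[0])),h[:,:2].mean(0))
k=w[(w[:,2]>.023)&(w[:,2]<.045)&(w[:,0]>.53)]
print('shank',len(k),np.percentile(k,[0,50,100],axis=0).round(4).tolist())
print('prong top px', pts(c,[[330,86],[330,120],[329,150]],.0365).round(4).tolist())
E
```

```text
handle top 1728 0.02800586490089499 ((471.4172668457031, -367.14892578125), (93.09288024902344, 16.90091896057129), 2.2494924068450928) [[424.6000061035156, -360.5], [425.20001220703125, -377.3999938964844], [518.2999877929688, -373.79998779296875], [517.5999755859375, -356.8999938964844]]
yaw 1.7492668053891933 [ 0.47309417 -0.36698336]
shank 378 [[0.5304, -0.3671, 0.0266], [0.5567, -0.3635, 0.0358], [0.5821, -0.3604, 0.0388]]
prong top px [[0.5797, -0.3645, 0.0365], [0.5528, -0.3658, 0.0365], [0.5278, -0.3662, 0.0365]]
```

```bash
python3 -m handwheel '[[[0.007,0.016,0],[0,0,0]],[[0,0,0.12],[0,0,0]],[[0,0,0.12],[0,0,0]],[[0,0,0.12],[0,0,0]],[[0,0,0.12],[0,0,0]],[[0,0,0.1],[0,0,0]],[[0,0,0.049],[0,0,0]],[[0,0,0],[0,0,0]],[[0,0,0],[0,0,0]]]' && python3 -m handwheel '[[[0,0,0],[0,0,0]],[[0,0,0],[0,0,0]],[[0,0,0],[0,0,0]],[[0,0,0],[0,0,0]],[[0,0,0],[0,0,0]],[[0,0,0],[0,0,0]],[[0,0,0],[0,0,0]],[[0,0,0],[0,0,0]]]' 0
```

```text
time: 2.95
eef_pos: [0.4706, -0.3673, 0.0131]
ee_rot: [-0.001, 1.0, 0.023, -0.001]
contact_force: [0.6, -0.1, 0.7]
opening: 0.0596
finger_force: 0.0
time: 3.62
eef_pos: [0.4711, -0.3675, 0.014]
ee_rot: [0.0, 1.0, 0.022, 0.0]
contact_force: [-0.9, -0.3, -0.7]
opening: 0.0169
finger_force: 30.0
```

```bash
python3 -m handwheel '[[[0,0,-0.05],[0,0,0]],[[0,0,-0.12],[0,0,0]],[[0,0,-0.12],[0,0,0]],[[0,0,-0.12],[0,0,0]],[[0,0,-0.12],[0,0,0]],[[0,0,-0.12],[0,0,0]],[[0.012,-0.06,0],[0,0,0]],[[0.012,-0.12,0],[0,0,0]],[[0.012,-0.12,0],[0,0,0]],[[0.012,-0.12,0],[0,0,0]],[[0.012,-0.12,0],[0,0,0]],[[0.012,-0.12,0],[0,0,0]]]' && python3 -m handwheel '[[[0.012,-0.12,0],[0,0,0]],[[0.012,-0.12,0],[0,0,0]],[[0.012,-0.12,0],[0,0,0]],[[0.012,-0.12,0],[0,0,0]],[[0.012,-0.12,0],[0,0,0]],[[0.012,-0.12,0],[0,0,0]],[[0.012,-0.12,0],[0,0,0]],[[0.012,-0.12,0],[0,0,0]],[[0.012,-0.12,0],[0,0,0.9]],[[0,0,0],[0,0,0.9]],[[0,0,0],[0,0,0.9]],[[0,0,0],[0,0,0.3]]]' && python3 -m handwheel '[[[0,0,0],[0,0,0]],[[0,0,0],[0,0,0]]]' && python3 c.py w2 clip spindle_tall pick
```

```text
time: 4.62
eef_pos: [0.4832, -0.167, 0.2084]
ee_rot: [-0.0, 1.0, 0.022, -0.0]
contact_force: [1.4, -0.3, -1.0]
opening: 0.017
finger_force: 30.0
time: 5.62
eef_pos: [0.501, 0.1574, 0.2082]
ee_rot: [0.0, 0.992, -0.128, -0.001]
contact_force: [0.6, 0.1, -1.5]
opening: 0.0172
finger_force: 30.0
time: 5.78
eef_pos: [0.5013, 0.1565, 0.2085]
ee_rot: [0.0, 0.992, -0.127, -0.0]
contact_force: [0.6, -0.2, -0.2]
opening: 0.017
finger_force: 30.0
tcp [0.5013 0.1565 0.2085] yaw -14.56 Rt [[0.968, -0.251, -0.001], [-0.251, -0.968, -0.0], [-0.001, 0.0, -1.0]]
cam [0.584 0.135 0.391]
clip sil [285.   0. 336.  49.] 0.59
spindle_tall place [3.147e+02 3.000e-01] 0.66 [[0.655 0.122 0.103]]
spindle_tall sil [251.   0. 376. 164.] 0.7
pick place [320.8 283.2] 0.84 [[0.512 0.154 0.222]]
pick sil [302.  42. 342. 360.] 0.56
```

View pics/w2.png

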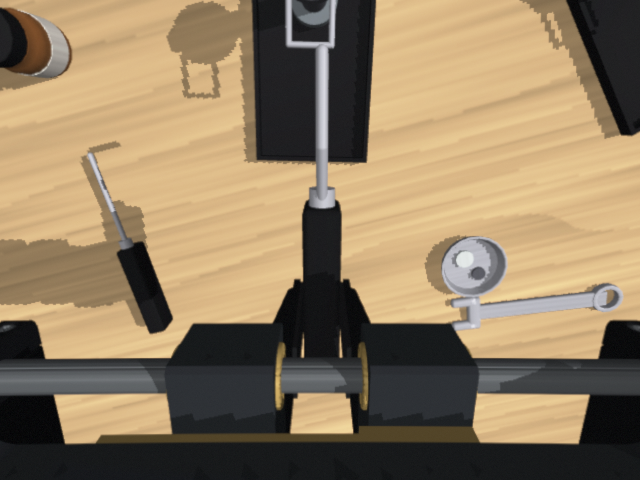

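The loop shows at columns 287–334, cut off by the top edge, with the prong top at (321,45). I'll back off a little to see the whole clip.

```bash
python3 -m handwheel '[[[-0.1,0,0],[0,0,0]],[[-0.12,0,0],[0,0,0]],[[0,0,0],[0,0,0]],[[0,0,0],[0,0,0]]]' && python3 c.py w3 && cat > d.py <<'E'
from h import *
s=sensors.sense(); q=s['ee_rot']; Rt=R.from_quat([q[1],q[2],q[3],q[0]]).as_matrix(); T=np.array(s['eef_pos'])
c=dict(np.load('last.npz'))
v,u=np.mgrid[0:300,230:420]; uv=np.c_[u.ravel(),v.ravel()]
w=pts(c,uv); rg=c['range_z'][uv[:,1],uv[:,0]]>0
w=w[rg]; uv=uv[rg]; t=(w-T)@Rt   # tool coords
head=w[(w[:,2]>.119)&(w[:,2]<.131)&(np.hypot(*(w[:,:2]-[.673,.119]).T)<.03)]
print('head',len(head),cv2.minEnclosingCircle(np.float32(head[:,:2]*1000)))
m=(w[:,2]>.100)&(w[:,2]<.116)&(np.hypot(*(w[:,:2]-[.65,.124]).T)<.05)
k=w[m]; print('disc+clip',len(k),k[:,2].mean(), 'tool min/max',((k-T)@Rt).min(0).round(4),((k-T)@Rt).max(0).round(4))
L=w[m]; tl=(L-T)@Rt
im=np.zeros((120,120),np.uint8); x0,y0=tl[:,0].min(),-.03
ix=((tl[:,0]-x0)*1000).astype(int).clip(0,119); iy=((tl[:,1]-y0)*1000).astype(int).clip(0,119); im[ix,iy]=1
for i in range(0,80,3): print(i,''.join('#' if a else '.' for a in im[i,:60]))
print('x0',x0)
sh=t[(w[:,2]>.2)&(t[:,0]>.06)]; print('shank tool',len(sh),np.percentile(sh,[0,50,100],axis=0).round(4).tolist()); e=sh[sh[:,0]>sh[:,0].max()-.006]; print('end',e.mean(0).round(4))
E
python3 d.py
```

```text
time: 6.47
eef_pos: [0.4368, 0.1734, 0.2088]
ee_rot: [-0.0, 0.992, -0.127, 0.0]
contact_force: [1.0, -1.0, -0.3]
opening: 0.0168
finger_force: 30.0
tcp [0.4368 0.1734 0.2088] yaw -14.54 Rt [[0.968, -0.251, 0.001], [-0.251, -0.968, 0.0], [0.001, -0.0, -1.0]]
cam [0.52  0.152 0.391]
head 0 ((0.0, 0.0), 0.0)d.py:10: RuntimeWarning: Mean of empty slice.
  k=w[m]; print('disc+clip',len(k),k[:,2].mean(), 'tool min/max',((k-T)@Rt).min(0).round(4),((k-T)@Rt).max(0).round(4))
  ret = ret.dtype.type(ret / rcount)
Traceback (most recent call last):
  File "d.py", line 10, in <module>
    k=w[m]; print('disc+clip',len(k),k[:,2].mean(), 'tool min/max',((k-T)@Rt).min(0).round(4),((k-T)@Rt).max(0).round(4))
                                                                   ~~~~~~~~~~~~~~^^^
ValueError: zero-size array to reduction operation minimum which has no identity
```

View pics/w3.png

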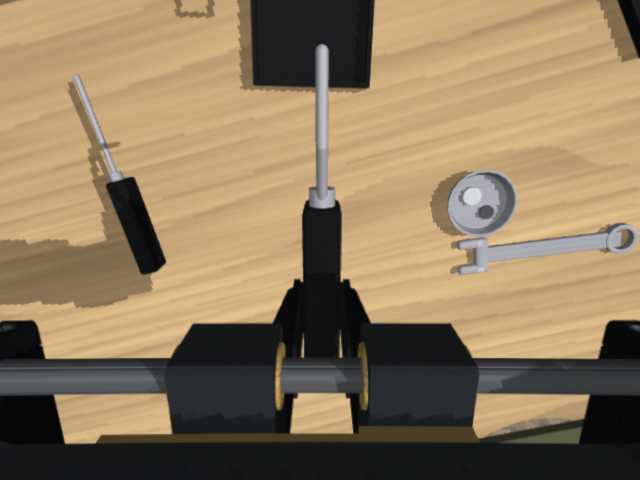

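I went the wrong way: forward is up in the image. I'll go forward and a bit to the side, so the shank doesn't cover the loop.

```bash
python3 -m handwheel '[[[0.1,0.03,0],[0,0,0]],[[0.12,0.04,0],[0,0,0]],[[0.12,0.04,0],[0,0,0]],[[0.08,0.04,0],[0,0,0]],[[0,0,0],[0,0,0]],[[0,0,0],[0,0,0]]]' && python3 c.py w4 && python3 d.py
```

```text
time: 7.02
eef_pos: [0.5497, 0.0965, 0.2085]
ee_rot: [0.0, 0.992, -0.129, -0.0]
contact_force: [-0.1, 0.3, -1.2]
opening: 0.0172
finger_force: 30.0
tcp [0.5497 0.0965 0.2085] yaw -14.78 Rt [[0.967, -0.255, -0.001], [-0.255, -0.967, 0.0], [-0.001, 0.0, -1.0]]
cam [0.633 0.075 0.391]
head 712 ((678.1954956054688, 117.95341491699219), 9.918256759643555)
disc+clip 2882 0.10686594452666673 tool min/max [ 0.0679 -0.0646  0.0925] [ 0.1411 -0.0285  0.1083]
0 #...........................................................
3 #...........................................................
6 #...........................................................
9 #...........................................................
12 #...........................................................
15 #...........................................................
18 #...........................................................
21 #...........................................................
24 #...........................................................
27 #...........................................................
30 #.......
[... 526 characters left out ...]
......................................
57 #...........................................................
60 #...........................................................
63 #...........................................................
66 #...........................................................
69 #...........................................................
72 #...........................................................
75 ............................................................
78 ............................................................
x0 0.06788537742632186
shank tool 1690 [[0.06, -0.0022, -0.0246], [0.0889, 0.0004, -0.0219], [0.1126, 0.0027, -0.0122]]
end [ 0.1094  0.0004 -0.022 ]
```

View pics/w4.png

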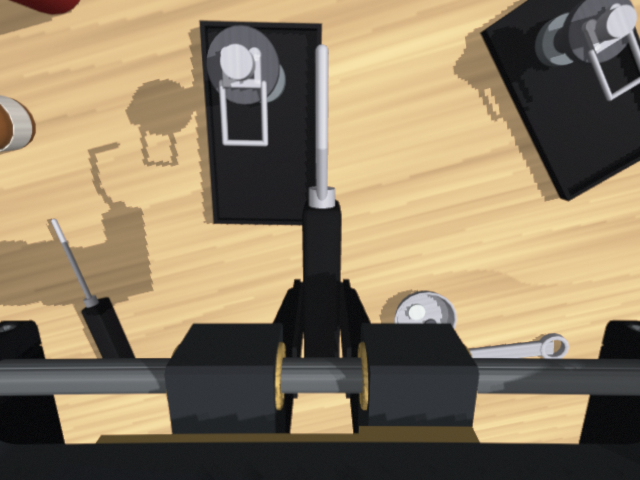

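The whole loop is visible, with corners around (221,84) to (267,145). The head is at about (238,62).

```bash
python3 - <<'E'
from h import *
s=sensors.sense(); q=s['ee_rot']; Rt=R.from_quat([q[1],q[2],q[3],q[0]]).as_matrix(); T=np.array(s['eef_pos'])
c=dict(np.load('last.npz'))
v,u=np.mgrid[70:155,205:285]; uv=np.c_[u.ravel(),v.ravel()]
w=pts(c,uv); m=(w[:,2]>.100)&(w[:,2]<.116); t=((w-T)@Rt)[m]
x0=t[:,0].min(); k=t[t[:,0]<x0+.018]
print('outer rear x',x0, 'y range',k[:,1].min(),k[:,1].max(),'z',w[m][:,2].max())
for lo in (.002,.005,.008,.011,.014,.017,.020,.023,.026):
    z=t[abs(t[:,0]-x0-lo)<.0015]; y=np.sort(z[:,1])*1000; g=np.diff(y); i=g.argmax()
    print(lo,y[0].round(1),y[i].round(1),y[i+1].round(1),y[-1].round(1))
# inner opening pixels: low points enclosed
hd=(np.array([.6782,.118,.125])-T)@Rt; print('head tool',hd.round(4))
E
```

```text
outer rear x 0.06788537742632186 y range -0.0698795077632931 -0.03746848254520827 z 0.11588024523289187
0.002 -69.1 -49.3 -48.6 -37.5
0.005 -68.9 -56.3 -54.1 -37.6
0.008 -69.4 -65.2 -40.9 -37.8
0.011 -69.9 -65.3 -41.3 -37.7
0.014 -69.6 -65.2 -41.4 -37.6
0.017 -69.5 -65.9 -41.2 -37.5
0.02 -69.1 -65.5 -41.2 -37.3
0.023 -69.7 -65.9 -40.8 -37.3
0.026 -69.3 -65.8 -40.6 -37.0
head tool [ 0.12   -0.0529  0.0833]
```

```bash
python3 -m handwheel '[[[-0.043,-0.09,0],[0,0,0]],[[-0.044,-0.089,0],[0,0,0]],[[0,0,0.08],[0,0,0]],[[0,0,0.08],[0,0,0]],[[0,0,0],[0,0,0]],[[0,0,0],[0,0,0]]]' && python3 c.py w5
```

```text
time: 7.57
eef_pos: [0.5348, 0.1568, 0.1595]
ee_rot: [0.0, 0.992, -0.127, -0.002]
contact_force: [-1.0, 0.1, -1.1]
opening: 0.017
finger_force: 30.0
tcp [0.5348 0.1568 0.1595] yaw -14.55 Rt [[0.968, -0.251, -0.003], [-0.251, -0.968, -0.001], [-0.003, 0.001, -1.0]]
cam [0.618 0.136 0.342]
```

View pics/w5.png

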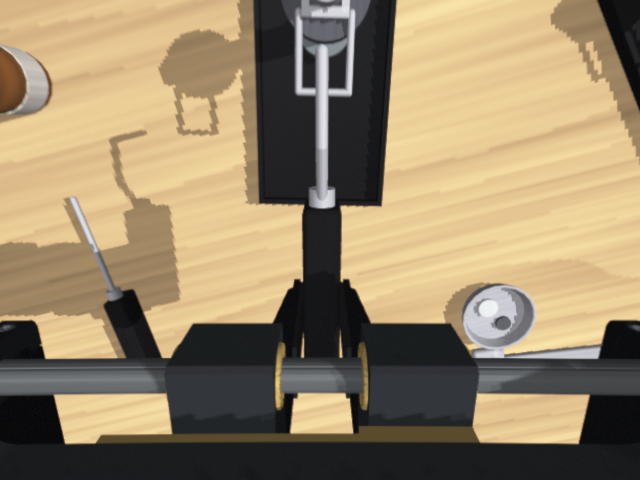

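The prong is above the loop opening, about 3 mm short. I'll correct that and lower it in.

```bash
python3 -m handwheel '[[[0.01,0.004,0],[0,0,0]],[[0,0,0.06],[0,0,0]],[[0,0,0.06],[0,0,0]],[[0,0,0.05],[0,0,0]],[[0,0,0.03],[0,0,0]],[[0,0,0],[0,0,0]],[[0,0,0],[0,0,0]],[[0,0,0],[0,0,0]]]' && python3 c.py w6 clip
```

```text
time: 8.28
eef_pos: [0.5404, 0.1545, 0.1026]
ee_rot: [-0.0, 0.992, -0.127, 0.001]
contact_force: [0.2, 0.5, -0.9]
opening: 0.0168
finger_force: 30.0
tcp [0.5404 0.1545 0.1026] yaw -14.63 Rt [[0.968, -0.253, 0.003], [-0.253, -0.968, 0.001], [0.003, -0.001, -1.0]]
cam [0.623 0.133 0.285]
clip sil [286.   1. 370. 107.] 0.56
```

View pics/w6.png

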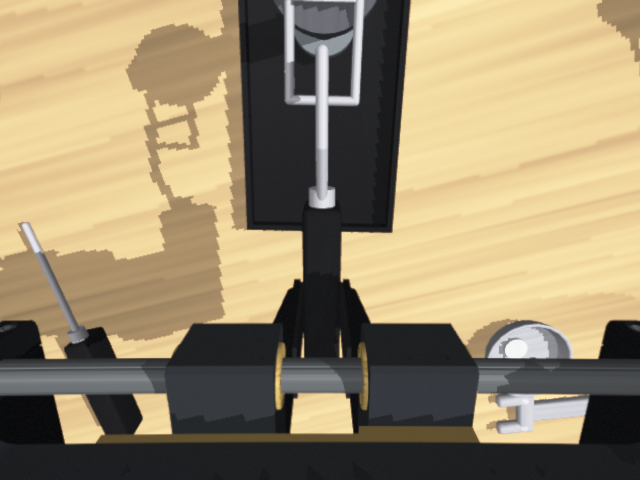

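The prong is inside the loop. I'll go 3 mm deeper, then pull straight back.

```bash
python3 -m handwheel '[[[0,0,0.01],[0,0,0]],[[-0.014,0,0],[0,0,0]],[[-0.014,0,0],[0,0,0]],[[-0.014,0,0],[0,0,0]],[[-0.014,0,0],[0,0,0]],[[-0.014,0,0],[0,0,0]],[[-0.014,0,0],[0,0,0]],[[-0.014,0,0],[0,0,0]],[[-0.014,0,0],[0,0,0]],[[-0.014,0,0],[0,0,0]],[[-0.014,0,0],[0,0,0]]]' && python3 -m handwheel '[[[0,0,0],[0,0,0]],[[0,0,0],[0,0,0]],[[0,0,0],[0,0,0]]]' && python3 c.py w7 clip
```

```text
time: 9.35
eef_pos: [0.4977, 0.1652, 0.0976]
ee_rot: [0.0, 0.992, -0.127, -0.0]
contact_force: [-0.9, 0.7, -1.7]
opening: 0.0173
finger_force: 30.0
time: 9.6
eef_pos: [0.4986, 0.1651, 0.0979]
ee_rot: [0.0, 0.992, -0.127, 0.0]
contact_force: [0.3, -0.2, -1.1]
opening: 0.0169
finger_force: 30.0
tcp [0.4986 0.1651 0.0979] yaw -14.61 Rt [[0.968, -0.252, 0.0], [-0.252, -0.968, -0.0], [0.0, -0.0, -1.0]]
cam [0.581 0.144 0.28 ]
clip sil [294.  69. 348. 170.] 0.64
```

View pics/w7.png

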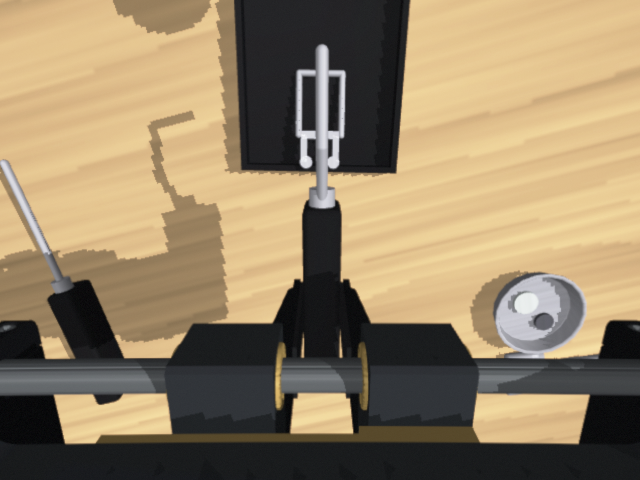

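The clip has flipped into the pan, with its loop at columns 297–345, rows 70–135. I'll check its height from the saved image, then lift and carry the pick back to its old spot.

```bash
python3 - <<'E'
from h import *
c=dict(np.load('last.npz'))
print(pts(c,[[298,100],[344,100],[306,160],[333,160],[270,120]]).round(4).tolist())
E
python3 -m handwheel '[[[0,0,-0.05],[0,0,0]],[[0,0,-0.1],[0,0,0]],[[0,0,-0.1],[0,0,0]],[[0,0,-0.1],[0,0,0]],[[0.026,0.06,0],[0,0,0]],[[0.026,0.12,0],[0,0,0]],[[0.026,0.12,0],[0,0,0]],[[0.026,0.12,0],[0,0,0]],[[0.026,0.12,0],[0,0,0]],[[0.026,0.12,0],[0,0,0]],[[0.026,0.12,0],[0,0,0]],[[0.026,0.12,0],[0,0,0]]]' && python3 -m handwheel '[[[0.026,0.12,0],[0,0,0]],[[0.026,0.12,0],[0,0,0]],[[0.026,0.12,0],[0,0,0]],[[0.026,0.12,0],[0,0,0]],[[0.026,0.12,0],[0,0,0]],[[0.026,0.12,0],[0,0,0]],[[0,0.06,0],[0,0,0]],[[0,0,0],[0,0,-0.9]],[[0,0,0],[0,0,-0.9]],[[0,0,0],[0,0,-0.9]],[[0,0,0],[0,0,0]],[[0,0,0],[0,0,0]]]'
```

```text
[[0.5956, 0.156, 0.0111], [0.5881, 0.1271, 0.0106], [0.558, 0.1607, 0.0174], [0.5537, 0.1434, 0.0194], [0.5885, 0.1781, 0.0038]]
time: 10.75
eef_pos: [0.4905, -0.1139, 0.2031]
ee_rot: [0.0, 0.992, -0.127, 0.0]
contact_force: [0.6, 0.0, -1.1]
opening: 0.0167
finger_force: 30.0
time: 11.75
eef_pos: [0.4769, -0.3503, 0.2027]
ee_rot: [-0.0, 1.0, 0.006, -0.0]
contact_force: [-0.8, -0.5, -1.4]
opening: 0.017
finger_force: 30.0
```

```bash
python3 -m handwheel '[[[0,0,0.06],[0,0,0]],[[0,0,0.12],[0,0,0]],[[0,0,0.12],[0,0,0]],[[0,0,0.12],[0,0,0]],[[0,0,0.1],[0,0,0]],[[0,0,0.06],[0,0,0]],[[0,0,0.03],[0,0,0]],[[0,0,0.014],[0,0,0]],[[0,0,0],[0,0,0]],[[0,0,0],[0,0,0]]]' && python3 -m handwheel '[[[0,0,0],[0,0,0]],[[0,0,0],[0,0,0]],[[0,0,0],[0,0,0]],[[0,0,0],[0,0,0]],[[0,0,0],[0,0,0]]]' 60 && python3 -m handwheel '[[[0,0,-0.05],[0,0,0]],[[0,0,-0.1],[0,0,0]],[[0,0,-0.12],[0,0,0]],[[0,0,-0.12],[0,0,0]],[[0,0,-0.12],[0,0,0]],[[0,0,-0.12],[0,0,0]],[[0,0,0],[0,0,0]],[[0,0,0],[0,0,0]]]' && python3 c.py w8 pick && python3 - <<'E'
from h import *
c=cam('top'); cv2.imwrite('pics/top1.png',c['img'][:,:,::-1])
d=dict(np.load('last.npz')); im=np.hstack([cv2.resize(d['img'],(400,300)),cv2.resize(c['img'],(400,300))])
cv2.imwrite('pics/end.png',im[:,:,::-1])
E
```

```text
time: 12.58
eef_pos: [0.4782, -0.3511, 0.0173]
ee_rot: [0.001, 1.0, 0.007, 0.001]
contact_force: [-0.1, -0.2, 0.5]
opening: 0.0168
finger_force: 30.0
time: 13.0
eef_pos: [0.4773, -0.3505, 0.0162]
ee_rot: [0.0, 1.0, 0.007, 0.0]
contact_force: [-0.4, 0.0, 0.6]
opening: 0.0447
finger_force: 0.0
time: 13.67
eef_pos: [0.4784, -0.3515, 0.2086]
ee_rot: [0.002, 1.0, 0.007, 0.003]
contact_force: [0.4, -0.4, -1.1]
opening: 0.0601
finger_force: 0.0
tcp [ 0.4784 -0.3515  0.2086] yaw 0.85 Rt [[1.0, 0.015, 0.005], [0.015, -1.0, -0.005], [0.005, 0.005, -1.0]]
cam [ 0.563 -0.349  0.391]
pick place [321.3 205.2] 0.75 [[ 0.486 -0.352  0.028]]
pick sil [312.  85. 329. 262.] 0.58
```

View pics/end.png

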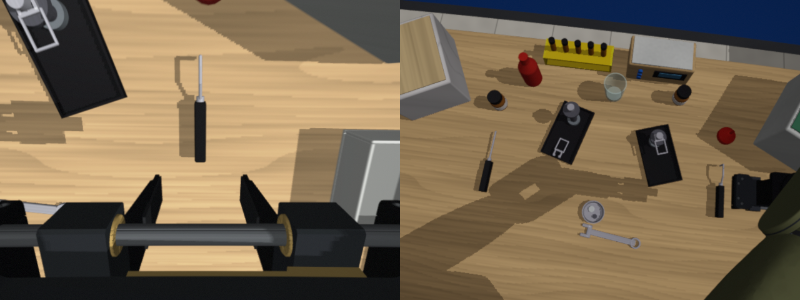

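The pick stands released on the bench at (200,130) in the left half. The clip lies in the tall spindle's pan at (560,148) in the right half, and the short clip is unmoved. Handing in.

```bash
python3 -c "
from cell import workorder; print(workorder.finish_job())"
```

```text
the job is handed in; nothing more can be done
None
```

I pulled the clip off the tall spindle with the hooked pick and it lies in the drip pan; the pick is back on the bench, the short spindle's clip looks unmoved, and I handed the job in at about 14 s (no verdict came back).

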